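Put the rebuilt gearbox into third

TASK

The gearstick of the rebuilt gearbox on the bench has been left somewhere in the left-hand slot of its H-shaped gate. Push it with the fingertips, without gripping or forcing it, into third gear: bring it to the neutral cross-channel, push it across to the right-hand side, then push it forward until it is fully home in the front right slot, never going into fourth (the rear right slot). Then take the hand away and leave the tools and parts on and around the gearbox as they are.

Things in the scene. Friction and masses are not known exactly. Their poses are not given: they have to be found in the camera images.
- gearbox: Blue-grey cast gearbox, fixed, 390 mm long, 230 wide; origin on the bench straight below the gearstick's pivot. x = FORWARD, away from the robot, to the end with the big round flange and splined input shaft (tip at x +222, flange top 150 high); y = LEFT; z up. Drive flange at x -166. Flat top cover 110 high carries the square shift tower (102 x 84). Turned by up to 0.4 rad either way.
- gate_centre (a point): Centre of the H opening, on top of the 6 mm steel gate plate (103 x 84 mm, on the tower), 178 mm above the bench, plumb over the gearbox origin, same axes. Two fore-and-aft slots, 14 wide, 63 long, centred 15 left and 15 right, joined half-way by a 14 wide cross-channel (neutral). Front left = first, rear left = second, front right = third, rear right = fourth.
- gearstick: Gearstick: black ball knob of 42 mm diameter on a steel rod of 10. Origin = centre of the knob, z up along the rod. The rod is bare for about 40 mm between gate plate and knob. Moves with about 4 N at the knob, up to 8 N where it rubs on the gate; no spring, stays where it is left. Over 35 N of push or squeeze is forcing it.
- pivot (a point): Pivot of the gearstick, inside the tower, 105 mm above the bench over the gearbox origin, 150 mm from the knob's centre. From here, in gearbox axes, the knob's centre lies at x = 150 sin(shift), y = -150 cos(shift) sin(select), z = 150 cos(shift) cos(select): in third at x +49, y -30, z +139; in neutral, middle, at z +150.
- shift (a joint): Fore-and-aft angle of the gearstick, rad: 0 = neutral, +0.33 = fully forward (first or third), -0.33 = fully back (second or fourth).
- select (a joint): Crosswise angle of the gearstick, rad: -0.211 = left slot, +0.211 = right slot. Two tongues of the gate, 16 mm wide with round ends, stand between the slots: it crosses only while shift is near 0 (within about 0.05; the round ends guide it a little).
- grease_tin: Steel tin, diameter 48, 55 high, standing on the gearbox's top cover in front of the tower; origin at its underside. Leave it.
- socket: Steel socket, diameter 22, 30 high, standing on the top cover behind the tower; origin at its underside. Leave it.
- screwdriver: Screwdriver lying on the bench left of the gearbox. Leave it.
- spanner: Steel spanner lying on the bench right of the gearbox. Leave it.
- gear: Loose steel gear wheel, diameter 78, 30 high, on the bench right of the gearbox. Leave it.
- bearing: Ball bearing ring, diameter 62, 16 high, on the bench left of the gearbox. Leave it.
- tub: Orange plastic tub, diameter about 110, 75 high, on the right of the bench. Leave it.
- mallet: Mallet with wooden handle, 250 long, on the left of the bench. Leave it.

How it is judged:
By the outcome, as a careful person would: the job done as asked, in the order asked, and still so for the second after the job is handed in, with the robot touching nothing.
It also fails if it takes over 51 s, if anything falls off the work surface, if the arm or the gripper's body presses on something with over 40 N, if the wrist force passes 120 N, or if a joint passes its speed limit or range.

ROBOT

A 6-joint arm with a two-finger parallel gripper is mounted at the origin on the work surface. World frame = base frame: x ahead of the robot, y to its left, z up, the work surface at z = 0. Lengths are in m, angles in rad, forces in N, time in s.
With the tool pointing down it reaches from about 0.25 to 0.8 m from the base axis. Payload 3.9 kg.
Tool frame: the origin (TCP) lies at the very end of the fingers, on their centre line; the grasp point (between the pads) lies 19 mm behind it; z points along the fingers, x is the direction in which the jaws open and shut, and the axes are right-handed (so a half turn about z gives the same grasp; the last joint's range is limited). The gripper opens to 85 mm and grips with 20 to 120 N. Pads are 22 mm wide; open, the fingers measure 114 mm over their backs; the gripper's body (76 mm by 85 mm) begins 54 mm behind the grasp point. The pads swing forward as they close: fully open they stand 13 mm farther back than shut.
Start: joints at [1.333, 0.26, -0.138, 1.173, 0, 1.571], TCP at [0.124, 0.51, 0.231] pointing down, gripper open.
Joint ranges: [-2.78, 2.78], [-0.83, 1.72], [-1.28, 1.37], [-1.9, 2.12], [-1.57, 1.48], [-3.14, 3.14]. Speed limits (rad/s): [2.57, 2.57, 3.14, 3.14, 3.14, 3.14].

INTERFACE

Orientations are given as a rotation vector (axis times angle).
In Python, from plant import robot gives the robot as it stands. The module is installed in compiled form; this text tells all that it offers.
- The arm moves only by the shell command python3 -m pendant 'ROWS' [FORCE]. ROWS is JSON, a list that holds one entry, the list of rows, each a list of 5 numbers: the shift along the world's x, y, z in mm, then the turn about the world's z in degrees, then the finger opening in mm, from 0 to 85.4. In form: [[[dx, dy, dz, roll, hand], ...]]. A call has 1 to 20 rows; each row is the pose to reach, as a shift and turn from the pose commanded when the call began; what a row does not reach only later rows make up. A row lasts 1/10 s, in which the tool goes at most 50 mm and 8.59 degrees, less where a joint would pass 70% of its speed; a pose out of reach is approached as far as the arm can. A call with a gripper value outside its range is refused whole. The fingers move at their own pace and stop on an object; FORCE is the grip in N (left out, the last holds). Time passes only in rows, so rows that repeat a pose let the fingers close. It gives the time, the measured TCP pose, the force and the opening at its end, in the units of the state.
- robot.read_state(): the state, without advancing time (a new reading comes with each control period).
- robot.snapshot(name): name is "side" or "top"; returns a dict with "img" (420x560x3 uint8, red, green, blue), "z_map" (420x560 float32, m along the optical axis (not along the pixel's ray), 0 where there is no reading), "intrinsics" (3x3 intrinsics, pixels), "R" (3x3) and "t" (3): a world point X has camera coordinates R X + t. Camera axes: x right, y down, z forward; pixel columns grow to the right and rows downward; lengths in m; the calibration is good to about 2 mm. A picture is of the moment at which its call begins.
- robot.sign_off(): hands the job in, once; it reports no verdict.
The state is a dict: "time_s": time; "joint_positions": joint angles; "qvel": joint speeds; "tau": joint torques, N m; "tcp_pos": TCP position; "eef_rot": TCP orientation; "ft_force": force on the tool from outside, world axes, zero at the start; "ft_torque": the same for the moment, N m; "width": finger opening in m.
Only numpy, scipy, OpenCV 4.12 (cv2) and the standard library are available. Lean on these libraries where they do the work, as an engineer would, in place of code of your own. Each camera call takes 0.05 s, during which the arm holds its last target. There are 200 camera calls.

## Working session

There is one attempt and no reset: what is moved stays moved. The work goes in short steps, Python scripts to look and compute and a shell command to move; the robot and the scene stay as the last step left them, time stands still between calls to the robot, and variables do not carry over. Pictures are saved under pics/ and viewed, about 8 in all and at most 12, crops included, and the job is handed in when it is done.

```bash
mkdir -p pics; cat > h.py <<'E'
import numpy as np,cv2
from plant import robot
def snap(v,name=None):
    s=robot.snapshot(v)
    if name: cv2.imwrite('pics/'+name+'.png',s['img'][...,::-1])
    return s
def pts(s):
    z=s['z_map'];K=s['intrinsics'];v,u=np.indices(z.shape)
    c=np.stack([(u-K[0,2])/K[0,0]*z,(v-K[1,2])/K[1,1]*z,z],-1)
    return (c-s['t'])@s['R']
E
python3 - <<'E'
from h import *
for v in('top','side'):
    s=snap(v,v+'1');P=pts(s);np.savez(''+v+'1',P=P,z=s['z_map'],img=s['img'])
    print(v,-s['R'].T@s['t'],s['R'].round(2).tolist(),s['intrinsics'][0,0])
st=robot.read_state();print(st['tcp_pos'],st['eef_rot'],st['time_s'],st['width'])
E
```

```text
top [ 0.43376147 -0.00750671  1.82229009] [[-0.02, -1.0, -0.01], [-1.0, 0.02, -0.09], [0.09, 0.01, -1.0]] 520.4803464451319
side [-0.00138503 -0.57813437  1.00738022] [[0.71, -0.71, 0.01], [-0.5, -0.51, -0.7], [0.5, 0.49, -0.71]] 417.4622826653485
[0.12351682 0.50962156 0.23052872] [ 2.46832806e+00  1.94162980e+00 -2.24161844e-03] 0.1 0.08576119654241929
```

View pics/top1.png

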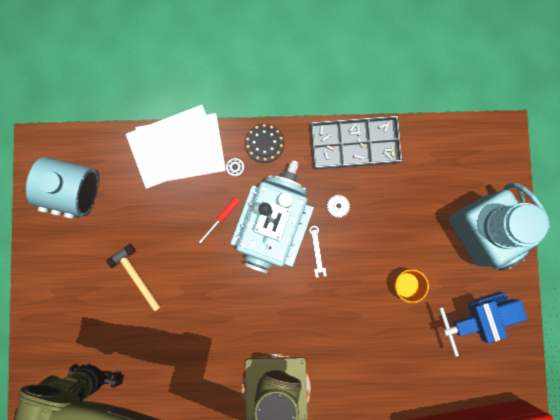

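View pics/side1.png

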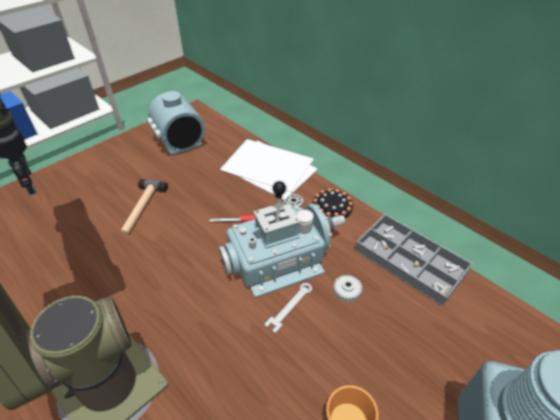

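Top view: gearbox about (270,222), shaft tip (293,168), knob (265,210) in the front-left part. The side view agrees, with the knob at (280,188). Next I'll measure the gate plate and the knob.

```bash
python3 - <<'E'
from h import *
for v in('top','side'):
    d=np.load(v+'1.npz');P=d['P'];img=d['img'].astype(int)
    near=(np.hypot(P[...,0]-.5,P[...,1]-.02)<.3)&(d['z']>0)
    if v=='top':
        w=near&(P[...,2]>.08)&(P[...,2]<.3);print('raised',P[w].mean(0).round(3),w.sum())
    m=near&(P[...,2]>.170)&(P[...,2]<.187)
    q=P[m][:,:2]*1000
    c=np.median(q,0);q=q[np.hypot(*(q-c).T)<75]
    r=cv2.minAreaRect(q.astype(np.float32));print(v,'plate',len(q),r, q.mean(0))
    k=near&(img.max(2)<75)&(P[...,2]>.2)
    K=P[k]*1000
    # sphere fit radius 21
    from scipy.optimize import least_squares
    f=least_squares(lambda c:np.linalg.norm(K-c,axis=1)-21,K.mean(0)-[0,0,10],loss='soft_l1')
    print('knob',len(K),K.mean(0).round(1),f.x.round(1),np.abs(f.fun).mean(), np.argwhere(k).mean(0))
    if v=='top':
        im=cv2.resize(d['img'][155:280,215:330],None,fx=5,fy=4.8,interpolation=cv2.INTER_CUBIC)
    else: im=cv2.resize(d['img'][165:300,205:365],None,fx=4.4,fy=4.4,interpolation=cv2.INTER_CUBIC)
    cv2.imwrite(f'pics/{v}crop.png',im[...,::-1])
    # shaft tip / flange axis: points z profile
    tin=near&(P[...,2]>.158)&(P[...,2]<.169);t=P[tin]*1000;print('z158-169',len(t),t.mean(0).round(0),t.std(0).round(0))
E
```

```text
raised [ 0.565 -0.004  0.125] 4553
top plate 557 ((567.0982666015625, -3.09796142578125), (84.16986846923828, 113.90959167480469), 68.407470703125) [556.15315436  -4.19611872]<stdin>:15: RuntimeWarning: Mean of empty slice.
  ret = um.true_divide(
Traceback (most recent call last):
ValueError: Initial guess is outside of provided bounds
```

```bash
python3 - <<'E'
from h import *
from scipy.optimize import least_squares
for v in('top','side'):
    d=np.load(v+'1.npz');P=d['P'];img=d['img'].astype(int);z=d['z']
    box=np.zeros(z.shape,bool)
    if v=='top': box[155:280,215:330]=1
    else: box[165:300,205:365]=1
    near=box&(z>0)
    m=(near&(P[...,2]>.172)&(P[...,2]<.184)).astype(np.uint8)
    n,l,st,c=cv2.connectedComponentsWithStats(m)
    i=1+st[1:,4].argmax();q=P[l==i][:,:2]*1000
    r=cv2.minAreaRect(q.astype(np.float32));print(v,'plate',len(q),r,'z',np.median(P[l==i][:,2]))
    k=near&(P[...,2]>.222);K=P[k]*1000
    print('knob pts',len(K))
    if len(K)>5:
        f=least_squares(lambda c:np.linalg.norm(K-c,axis=1)-21,np.median(K,0)-[0,0,10],loss='soft_l1')
        print('knob',K.mean(0).round(1),K.max(0).round(0),f.x.round(1),np.abs(f.fun).mean())
    dk=box&(img.max(2)<60);a=np.argwhere(dk);print('dark',len(a),a.mean(0),'noread',(z[dk]==0).mean(),np.median(P[dk],0))
    if v=='top':
        im=cv2.resize(d['img'][155:280,215:330],None,fx=5,fy=4.8,interpolation=cv2.INTER_CUBIC)
    else: im=cv2.resize(d['img'][165:300,205:365],None,fx=4.4,fy=4.4,interpolation=cv2.INTER_CUBIC)
    cv2.imwrite(f'pics/{v}crop.png',im[...,::-1])
E
```

```text
top plate 498 ((562.1152954101562, -1.3013992309570312), (83.84330749511719, 103.2240219116211), 68.407470703125) z 0.17786781083893016
knob pts 152
knob [590.3  19.1 264.1] [611.  38. 276.] [592.2  19.3 251. ] 1.6074749852955132
dark 0 [nan nan] noread nan [nan nan nan]
side plate 718 ((562.3037719726562, -1.8167076110839844), (88.4210205078125, 104.19275665283203), 68.45690155029297) z 0.1782157751393636
knob pts 216
knob [584.5  11.8 256.3] [609.  32. 273.] [592.   18.8 250.2] 1.6116004294518294
dark 362 [200.19889503 318.88674033] noread 0.0055248618784530384 [0.83022814 0.01041691 0.03102155]<stdin>:18: RuntimeWarning: Mean of empty slice.
  ret = um.true_divide(
  ret = ret.dtype.type(ret / rcount)
  return _methods._mean(a, axis=axis, dtype=dtype,
```

View pics/topcrop.png

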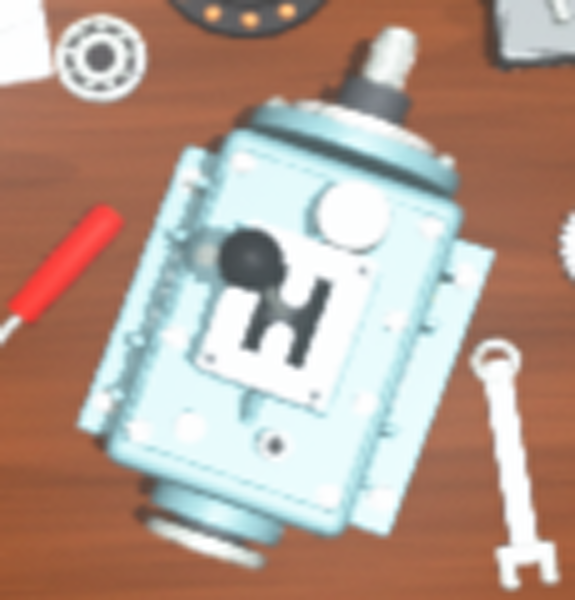

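View pics/sidecrop.png

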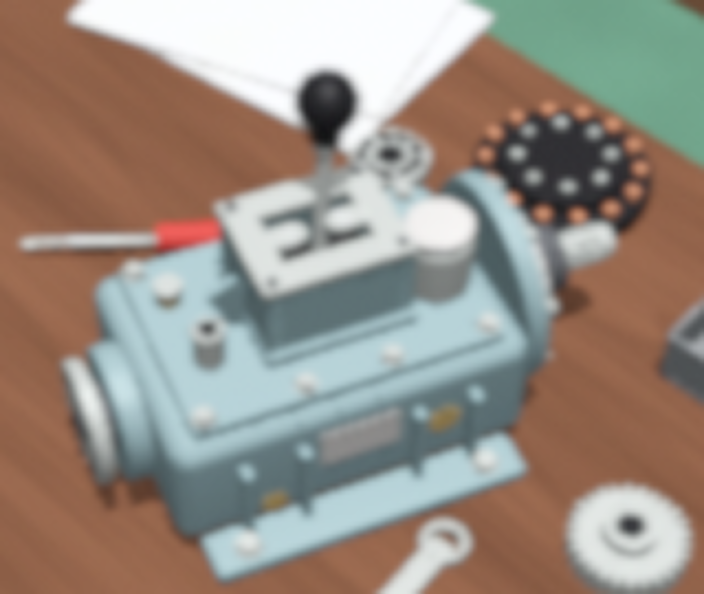

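Gate centre is about (562.2, -1.5) with yaw -21.5°. In gearbox axes the knob is at (+20, +30), so shift is about +0.136 in the first-gear half. I'll shut the fingers, rise, and go to a point in front of the knob with the jaw axis crosswise.

```bash
python3 -m pendant '[[[0,0,50,0,0],[0,0,100,0,0],[40,-40,110,-4,0],[80,-80,110,-7.9,0],[115,-112,110,-7.9,0],[150,-147,110,-7.9,0],[185,-181,110,-7.9,0],[220,-215,110,-7.9,0],[255,-250,110,-7.9,0],[290,-284,110,-7.9,0],[325,-318,110,-7.9,0],[360,-352,110,-7.9,0],[395,-387,110,-7.9,0],[430,-421,110,-7.9,0],[465,-455,110,-7.9,0],[500,-490,110,-7.9,0],[522,-510,110,-7.9,0],[522,-510,110,-7.9,0],[522,-510,110,-7.9,0],[522,-510,110,-7.9,0]]]' 20
cat >> h.py <<'E'
from scipy.optimize import least_squares
from scipy.spatial.transform import Rotation as Ro
O=np.array([562.2,-1.5]);A=np.radians(-21.5);F=np.array([np.cos(A),np.sin(A)]);L=np.array([-F[1],F[0]])
def g(p): p=np.asarray(p);return np.round([(p[:2]-O)@F,(p[:2]-O)@L,p[2]],1)
def knob(v='side',name=None):
    # knob: dark, low-saturation points inside a sphere-shaped region above the gate
    s=snap(v,name);P=pts(s)*1000;im=s['img'].astype(int)
    d=P[...,:2]-O
    k=(s['z_map']>0)&(np.hypot(d[...,0],d[...,1])<95)&(P[...,2]>222)&(P[...,2]<282)&(im.max(2)<(110))
    K=P[k]
    if len(K)<8: print('few',len(K));return
    f=least_squares(lambda c:np.linalg.norm(K-c,axis=1)-21,np.median(K,0)-[0,0,8],loss='soft_l1')
    print(v,'knob n',len(K),'gearbox',g(f.x),'res',np.abs(f.fun).mean().round(1))
def tcp():
    s=robot.read_state();R=Ro.from_rotvec(s['eef_rot']).as_matrix()
    print('t',s['time_s'],'tcp',(s['tcp_pos']*1000).round(1),'gb',g(s['tcp_pos']*1000),'xang',np.degrees(np.arctan2(R[1,0],R[0,0])).round(1),'tz',R[:,2].round(3),'w',s['width'].round(4))
    f=s['ft_force'];print('F fwd/left/z',(f[:2]@F).round(1),(f[:2]@L).round(1),f[2].round(1))
E
python3 -c "
from h import *
tcp();knob('side','side2');knob('top')"
```

```text
time_s: 2.1
tcp_pos: [0.6448, 0.001, 0.3413]
eef_rot: [-2.596, -1.768, 0.001]
ft_force: [-0.7, 0.3, -0.8]
width: 0.0001Traceback (most recent call last):
  File "<string>", line 3, in <module>
    tcp();knob('side','side2');knob('top')
    ~~~^^
  File "h.py", line 26, in tcp
    print('t',s['time_s'],'tcp',(s['tcp_pos']*1000).round(1),'gb',g(s['tcp_pos']*1000),'xang',np.degrees(np.arctan2(R[1,0],R[0,0])).round(1),'tz',R[:,2].round(3),'w',s['width'].round(4))
                                                                                                                                                                      ^^^^^^^^^^^^^^^^
AttributeError: 'float' object has no attribute 'round'
```

```bash
sed -i "s/s\['width'\].round(4)/s['width']/" h.py
python3 -c "
from h import *
tcp();knob('side','side2');knob('top')"
```

```text
t 2.1 tcp [644.8   1.  341.3] gb [ 75.9  32.6 341.3] xang 68.5 tz [-0.001  0.    -1.   ] w 7.773465895037593e-05
F fwd/left/z -0.8 -0.0 -0.8
side knob n 157 gearbox [ 19.8  29.9 249.8] res 1.7
few 0
```

View pics/side2.png

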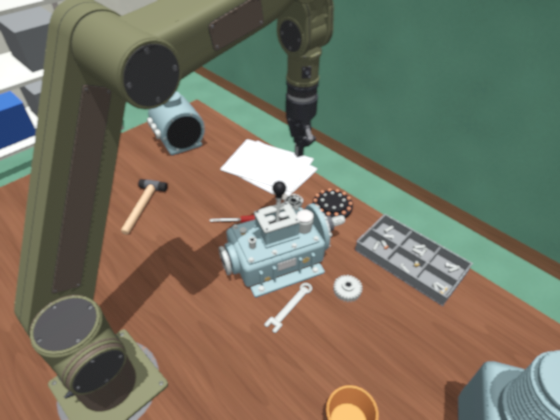

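Picture: closed fingers (303,150) hang clear in front of the knob (279,188). Next I descend and push back most of the way.

```bash
python3 -m pendant '[[[0,-1,-30,0,0],[0,-1,-60,0,0],[0,-1,-90,0,0],[0,-1,-109,0,0],[0,-1,-109,0,0],[-6,1.5,-109,0,0],[-12,4,-109,0,0],[-17,6,-109,0,0],[-20,7,-109,0,0],[-23,8,-109,0,0],[-26,9,-109,0,0],[-29,10.5,-109,0,0],[-32,11.5,-109,0,0],[-34,12,-109,0,0],[-36,13,-109,0,0],[-36,13,-109,0,0],[-36,13,-109,0,0]]]'
python3 -c "
from h import *
tcp();knob('side','side3')
cv2.imwrite('pics/side3.png',cv2.resize(cv2.imread('pics/side3.png')[120:280,190:380],None,fx=4,fy=3.7))"
```

```text
time_s: 3.9
tcp_pos: [0.6096, 0.0132, 0.2323]
eef_rot: [2.597, 1.768, -0.0]
ft_force: [3.6, -0.8, 3.9]
width: -0.0
t 3.9 tcp [609.6  13.2 232.3] gb [ 38.7  31.1 232.3] xang 68.5 tz [-0. -0. -1.] w -1.608697631471352e-05
F fwd/left/z 3.6 0.6 3.9
side knob n 220 gearbox [ 10.6  29.3 251.5] res 2.9
```

View pics/side3.png

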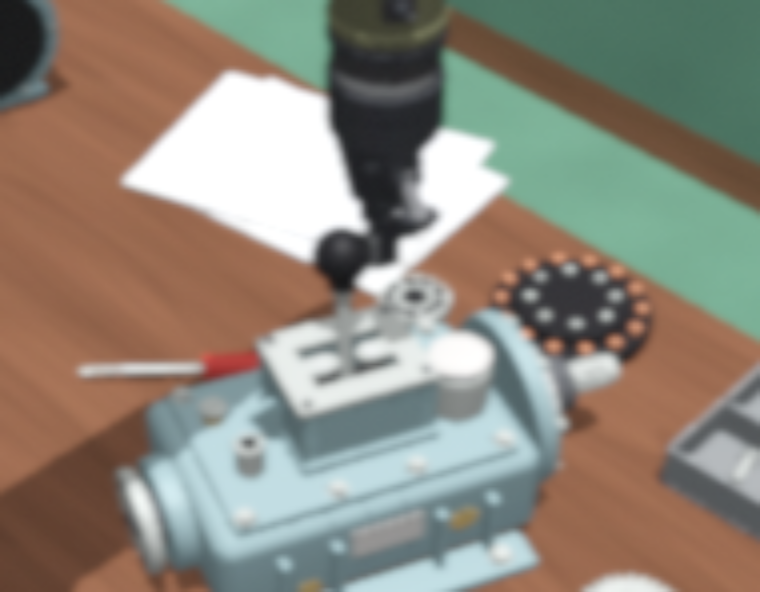

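Picture: the fingertips touch the front of the knob at (340,255) in the crop. The lever has moved back and is nearing neutral. I'll push 5 mm more, back off, and measure.

```bash
python3 -m pendant '[[[-2,0.8,0,0,0],[-4,1.6,0,0,0],[-5,2,0,0,0],[-5,2,0,0,0]]]'
python3 -m pendant '[[[9,-3.5,0,0,0],[19,-7,0,0,0],[30,-12,0,0,0],[30,-12,30,0,0],[30,-12,70,0,0],[30,-12,70,0,0]]]'
python3 -c "
from h import *
tcp();knob('side');knob('side')"
```

```text
time_s: 4.35
tcp_pos: [0.6043, 0.0153, 0.2322]
eef_rot: [-2.597, -1.768, 0.001]
ft_force: [3.1, -0.2, 3.1]
width: 0.0
time_s: 4.95
tcp_pos: [0.6368, 0.0031, 0.3068]
eef_rot: [2.595, 1.765, 0.009]
ft_force: [-0.4, 0.2, 0.1]
width: 0.0003
t 4.95 tcp [636.8   3.1 306.8] gb [ 67.7  31.6 306.8] xang 68.5 tz [ 0.006  0.001 -1.   ] w 0.0002970080326496616
F fwd/left/z -0.5 0.0 0.1
side knob n 170 gearbox [  2.9  30.2 251.2] res 1.8
side knob n 168 gearbox [  3.   29.8 251.1] res 1.7
```

Knob is at x=+3, y=+30, so neutral is in line with the cross-channel. Next I go round to the left side and push right.

```bash
python3 -m pendant '[[[-15,25,0,0,0],[-30,50,0,0,0],[-42.6,71,0,0,0],[-42.6,71,0,0,0],[-42.6,71,-35,0,0],[-42.6,71,-70,0,0],[-42.6,71,-70,0,0],[-44.5,66,-70,0,0],[-46.3,61.7,-70,0,0],[-48,57.5,-70,0,0],[-49,54.5,-70,0,0],[-50,52,-70,0,0],[-51,49,-70,0,0],[-52,46.5,-70,0,0],[-53,44,-70,0,0],[-54.5,41,-70,0,0],[-55.5,38,-70,0,0],[-57,35,-70,0,0],[-57,35,-70,0,0]]]'
python3 -c "
from h import *
tcp();knob('side','side4')
cv2.imwrite('pics/side4.png',cv2.resize(cv2.imread('pics/side4.png')[120:280,190:380],None,fx=4,fy=3.7))"
```

```text
time_s: 6.95
tcp_pos: [0.5772, 0.0376, 0.2321]
eef_rot: [2.598, 1.767, -0.001]
ft_force: [1.7, 2.6, 2.5]
width: -0.0
t 6.95 tcp [577.2  37.6 232.1] gb [ -0.3  41.9 232.1] xang 68.4 tz [-0.001 -0.001 -1.   ] w -2.918811291449664e-05
F fwd/left/z 0.7 3.1 2.5
side knob n 212 gearbox [  2.2   9.5 254.9] res 2.9
```

View pics/side4.png

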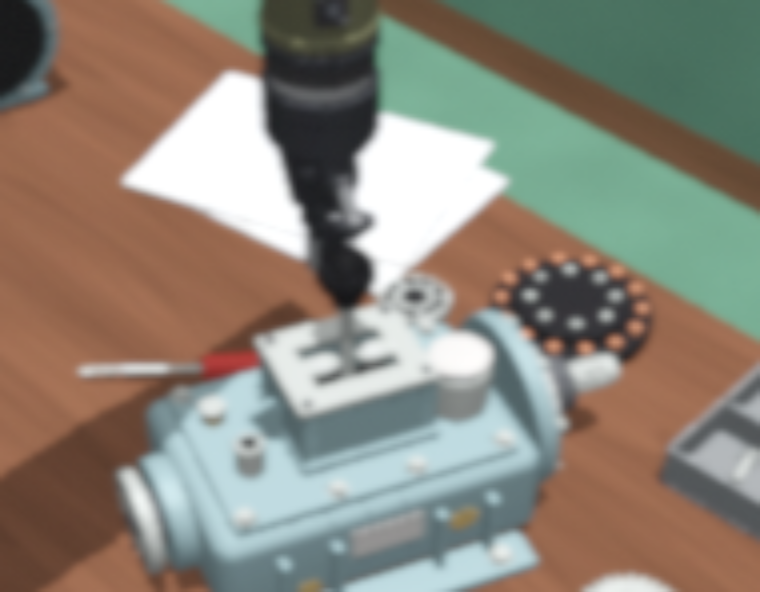

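Picture: the knob (345,270) is being pushed right along the cross-channel by the fingers on its left, with low force. I'll continue.

```bash
python3 -m pendant '[[[-1.1,-2.8,0,0,0],[-2.2,-5.6,0,0,0],[-3.3,-8.4,0,0,0],[-4.4,-11.2,0,0,0],[-5.5,-14,0,0,0],[-6.6,-16.8,0,0,0],[-7.7,-19.6,0,0,0],[-8.8,-22.4,0,0,0],[-10,-25.2,0,0,0],[-11,-28,0,0,0],[-12.5,-31.6,0,0,0],[-12.5,-31.6,0,0,0]]]'
python3 -c "
from h import *
tcp();knob('side')"
python3 -m pendant '[[[-0.7,-1.9,0,0,0],[-0.7,-1.9,0,0,0]]]'
```

```text
time_s: 8.2
tcp_pos: [0.5648, 0.006, 0.2322]
eef_rot: [2.598, 1.767, -0.001]
ft_force: [0.9, 2.4, 1.5]
width: -0.0002
t 8.2 tcp [564.8   6.  232.2] gb [ -0.3   7.9 232.2] xang 68.4 tz [-0.001 -0.    -1.   ] w -0.00022475980400049077
F fwd/left/z -0.0 2.5 1.5
side knob n 222 gearbox [  2.  -24.  253.5] res 3.4
time_s: 8.45
tcp_pos: [0.5643, 0.0046, 0.2321]
eef_rot: [-2.597, -1.767, 0.001]
ft_force: [1.8, 1.7, 0.7]
width: -0.0002
```

```bash
python3 -m pendant '[[[-0.5,-1.4,0,0,0],[-0.9,-2.3,0,0,0],[-0.9,-2.3,0,0,0]]]'
python3 -m pendant '[[[-0.4,-1,0,0,0],[-0.4,-1,0,0,0]]]'
python3 -c "
from h import *
tcp();knob('side')"
```

```text
time_s: 8.75
tcp_pos: [0.5634, 0.0024, 0.2321]
eef_rot: [-2.597, -1.767, 0.001]
ft_force: [0.9, 1.8, -0.3]
width: 0.0
time_s: 8.95
tcp_pos: [0.563, 0.0014, 0.232]
eef_rot: [-2.597, -1.767, 0.001]
ft_force: [1.4, 2.3, -1.7]
width: -0.0002
t 8.95 tcp [563.    1.4 232. ] gb [ -0.3   2.9 232. ] xang 68.5 tz [-0.001  0.    -1.   ] w -0.0001624492915527312
F fwd/left/z 0.5 2.7 -1.7
side knob n 221 gearbox [  2.2 -28.  253. ] res 3.5
```

```bash
python3 -m pendant '[[[-0.4,-1,0,0,0],[-0.8,-1.9,0,0,0],[-0.8,-1.9,0,0,0]]]'
python3 -m pendant '[[[5,13,0,0,0],[11,28,0,0,0],[11,28,30,0,0],[11,28,72,0,0],[11,28,72,0,0]]]'
python3 -c "
from h import *
tcp();knob('side','side5')
cv2.imwrite('pics/side5.png',cv2.resize(cv2.imread('pics/side5.png')[120:280,190:380],None,fx=4,fy=3.7))"
```

```text
time_s: 9.3
tcp_pos: [0.5623, -0.0004, 0.2321]
eef_rot: [-2.597, -1.767, -0.0]
ft_force: [1.5, 2.3, -2.5]
width: -0.0002
time_s: 9.8
tcp_pos: [0.5766, 0.0287, 0.3102]
eef_rot: [2.591, 1.766, 0.013]
ft_force: [-0.1, -0.3, 1.0]
width: 0.0001
t 9.8 tcp [576.6  28.7 310.2] gb [  2.3  33.4 310.2] xang 68.5 tz [ 0.01 -0.   -1.  ] w 0.00014728705604836526
F fwd/left/z -0.0 -0.4 1.0
side knob n 172 gearbox [  3.7 -31.8 251.7] res 1.2
```

View pics/side5.png

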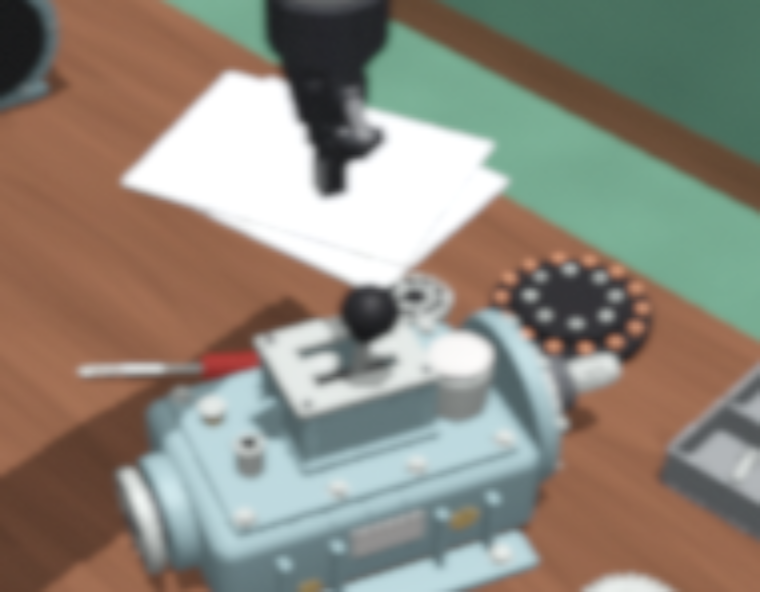

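Picture: the knob (370,312) is at the right-hand side in neutral, and measures (+3.7, -31.8). Now I go behind it and push forward.

```bash
python3 -m pendant '[[[-25,-14,0,0,0],[-50,-28,0,0,0],[-69,-39,0,0,0],[-69,-39,0,0,0],[-69,-39,-35,0,0],[-69,-39,-74,0,0],[-69,-39,-74,0,0],[-64,-41,-74,0,0],[-59,-43,-74,0,0],[-54,-45,-74,0,0],[-50,-46.5,-74,0,0],[-47,-47.5,-74,0,0],[-44,-49,-74,0,0],[-41,-50,-74,0,0],[-38,-51,-74,0,0],[-35,-52.5,-74,0,0],[-32,-53.5,-74,0,0],[-32,-53.5,-74,0,0]]]'
python3 -c "
from h import *
tcp();knob('side')"
```

```text
time_s: 11.65
tcp_pos: [0.5419, -0.0262, 0.2302]
eef_rot: [2.597, 1.767, 0.0]
ft_force: [-2.3, 0.6, 2.2]
width: -0.0002
t 11.65 tcp [541.9 -26.2 230.2] gb [ -9.9 -30.5 230.2] xang 68.5 tz [ 0. -0. -1.] w -0.00021181352852529646
F fwd/left/z -2.4 -0.3 2.2
side knob n 187 gearbox [  1.9 -34.5 261. ] res 6.3
```

```bash
python3 -m pendant '[[[2.8,-1.1,0,0,0],[5.6,-2.2,0,0,0],[8.4,-3.3,0,0,0],[11.2,-4.4,0,0,0],[14,-5.5,0,0,0],[16.8,-6.6,0,0,0],[19,-7.5,0,0,0],[21.4,-8.4,0,0,0],[21.4,-8.4,0,0,0]]]'
python3 -m pendant '[[[1.9,-0.7,0,0,0],[3,-1.1,0,0,0],[3,-1.1,0,0,0]]]'
python3 -c "
from h import *
tcp();knob('top');snap('side','side6')
cv2.imwrite('pics/side6.png',cv2.resize(cv2.imread('pics/side6.png')[120:280,190:380],None,fx=4,fy=3.7))"
```

```text
time_s: 12.6
tcp_pos: [0.563, -0.0345, 0.23]
eef_rot: [-2.597, -1.767, 0.0]
ft_force: [-3.7, 1.6, -3.3]
width: 0.0006
time_s: 12.9
tcp_pos: [0.5659, -0.0356, 0.2303]
eef_rot: [2.597, 1.767, -0.0]
ft_force: [-2.7, 1.6, -2.9]
width: 0.0001
t 12.9 tcp [565.9 -35.6 230.3] gb [ 15.9 -30.4 230.3] xang 68.5 tz [-0. -0. -1.] w 7.060911661540309e-05
F fwd/left/z -3.1 0.5 -2.9
few 0
```

View pics/side6.png

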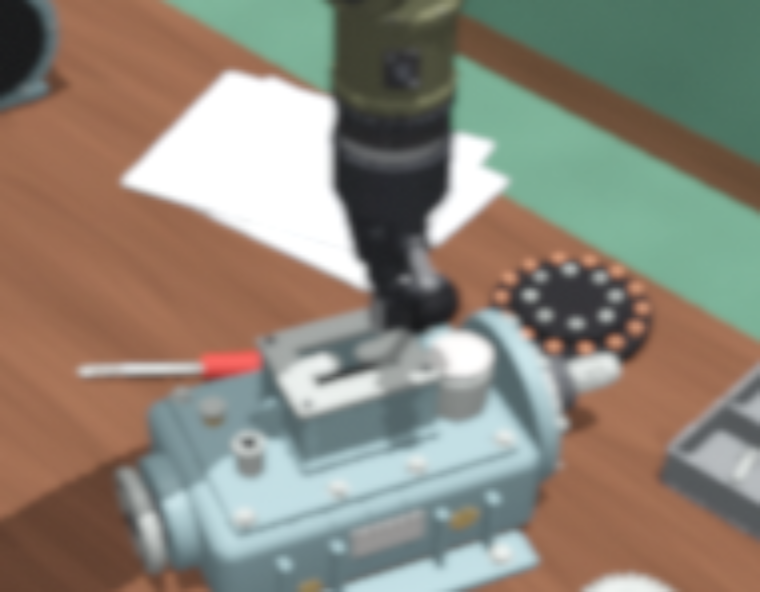

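Picture: knob (430,300) well forward in the right slot. I'll step on until the stop is felt.

```bash
python3 -m pendant '[[[0.9,-0.4,0,0,0],[1.4,-0.5,0,0,0],[1.4,-0.5,0,0,0]]]'
python3 -m pendant '[[[0.9,-0.4,0,0,0],[0.9,-0.4,0,0,0]]]'
python3 -m pendant '[[[0.9,-0.4,0,0,0],[0.9,-0.4,0,0,0]]]'
```

```text
time_s: 13.3
tcp_pos: [0.5672, -0.036, 0.2303]
eef_rot: [-2.597, -1.768, 0.0]
ft_force: [-4.2, 1.7, -2.1]
width: 0.0003
time_s: 13.5
tcp_pos: [0.5682, -0.0364, 0.2303]
eef_rot: [2.597, 1.768, 0.0]
ft_force: [-3.8, 1.5, -1.8]
width: -0.0001
time_s: 13.7
tcp_pos: [0.5688, -0.0367, 0.2302]
eef_rot: [-2.597, -1.767, 0.001]
ft_force: [-3.3, 3.0, -2.2]
width: -0.0001
```

```bash
python3 -m pendant '[[[0.9,-0.4,0,0,0],[0.9,-0.4,0,0,0]]]'
python3 -m pendant '[[[0.9,-0.4,0,0,0],[0.9,-0.4,0,0,0]]]'
```

```text
time_s: 13.9
tcp_pos: [0.5693, -0.037, 0.2301]
eef_rot: [-2.596, -1.767, 0.001]
ft_force: [-4.4, 3.0, -3.1]
width: 0.0
time_s: 14.1
tcp_pos: [0.5699, -0.0372, 0.2299]
eef_rot: [-2.596, -1.767, 0.002]
ft_force: [-5.9, 3.3, -2.6]
width: 0.0001
```

```bash
python3 -m pendant '[[[0.9,-0.4,0,0,0],[0.9,-0.4,0,0,0]]]'
python3 -m pendant '[[[0.9,-0.4,0,0,0],[0.9,-0.4,0,0,0],[0.9,-0.4,0,0,0]]]'
```

```text
time_s: 14.3
tcp_pos: [0.5704, -0.0375, 0.2298]
eef_rot: [-2.595, -1.766, 0.003]
ft_force: [-6.5, 3.9, -2.1]
width: 0.0004
time_s: 14.6
tcp_pos: [0.5709, -0.0377, 0.2297]
eef_rot: [-2.594, -1.766, 0.003]
ft_force: [-7.3, 3.9, -3.1]
width: -0.0004
```

```bash
python3 -m pendant '[[[0.9,-0.4,0,0,0],[1.8,-0.8,0,0,0],[2.8,-1.2,0,0,0],[2.8,-1.2,0,0,0],[2.8,-1.2,0,0,0]]]'
python3 -m pendant '[[[-10,4,0,0,0],[-30,12,0,0,0],[-50,20,0,0,0],[-50,20,30,0,0],[-50,20,75,0,0],[-75,30,90,0,0],[-110,45,90,0,0],[-110,45,90,0,0]]]'
python3 -c "
from h import *
tcp();knob('side','side7');knob('side')
cv2.imwrite('pics/side7.png',cv2.resize(cv2.imread('pics/side7.png')[120:280,190:380],None,fx=4,fy=3.7))"
```

```text
time_s: 15.1
tcp_pos: [0.5725, -0.0384, 0.2293]
eef_rot: [-2.592, -1.765, 0.006]
ft_force: [-8.9, 4.4, -2.9]
width: -0.0001
time_s: 15.9
tcp_pos: [0.4639, 0.0059, 0.3229]
eef_rot: [2.593, 1.767, 0.006]
ft_force: [1.1, -0.2, -1.1]
width: -0.0001
t 15.9 tcp [463.9   5.9 322.9] gb [-94.2 -29.1 322.9] xang 68.5 tz [ 0.005 -0.001 -1.   ] w -5.0830586418183984e-05
F fwd/left/z 1.1 0.2 -1.1
side knob n 185 gearbox [ 50.4 -29.8 243.2] res 1.2
side knob n 185 gearbox [ 50.5 -30.1 243.1] res 1.3
```

View pics/side7.png

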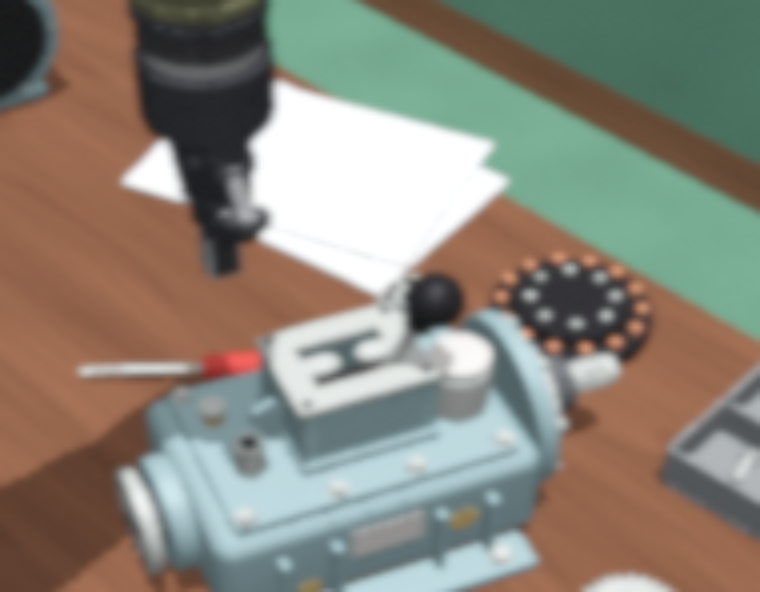

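Picture: the knob (435,300) is fully forward in the front-right slot, with the hand clear and the tin (462,375) and socket (248,453) in place. It measures (50.4, -30, z 243) against the expected (49, -30, 244). I'll hand in.

```bash
python3 -m pendant '[[[0,0,0,0,0],[0,0,0,0,0],[0,0,0,0,0]]]'
python3 -c "
from h import *
knob('side');robot.sign_off()"
```

```text
time_s: 16.3
tcp_pos: [0.4663, 0.0051, 0.32]
eef_rot: [2.597, 1.767, -0.0]
ft_force: [0.4, -0.3, -0.4]
width: 0.0001
side knob n 185 gearbox [ 50.3 -29.6 243.3] res 1.3
the job is handed in; nothing more can be done
```

The gearstick is in third gear and the job is handed in, at about 16 s on the robot clock. With the closed fingertips I pushed it back from part-way into first to neutral, then across to the right, then forward until it met the end stop. Forces read at the end of each move stayed at or below about 10 N.

- **Final position:** with the hand away, the knob measured x +50.3, y -29.6, z 138 above the pivot. Third is +49, -30, +139, so it matches to within the roughly 2 mm camera calibration. Repeat readings over the last half-second agreed.
- **Fourth gear:** it was not entered. The knob was at x +3.7 before the last forward push.
- **Other parts:** the tin and socket on the gearbox look undisturbed in the last picture. I did not measure them or the parts on the bench again.
- **Weak checks:** knob fits taken while the fingers touched it were poor (residuals 3 to 6 mm). The top camera gave no knob reading whenever I tried it after the first move. I relied on side-view readings with the hand backed off.

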